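# Find where the torch carriage binds and clamp it clear

### The arm

A 6-joint arm with a two-finger parallel gripper is mounted at the origin on the work surface. World frame = base frame: x ahead of the robot, y to its left, z up, the work surface at z = 0. Lengths are in mm, angles in rad, forces in N, time in s.
With the tool pointing down it reaches from about 350 to 875 mm from the base axis. Payload 4.2 kg.
Tool frame: the origin (TCP) lies midway between the tips of the shut fingers; the grasp point (between the pads) lies 19 mm behind it (arm.grip_point_offset is the y of the grasp point in the tool frame, in mm); y points along the fingers, z is the direction in which the jaws open and shut, and the axes are right-handed (so a half turn about y gives the same grasp; the last joint's range is limited). The gripper opens to 85 mm and grips with 20 to 120 N. Pads are 22 mm wide; open, the fingers measure 114 mm over their backs; the gripper's body (76 mm by 85 mm) begins 54 mm behind the grasp point. The pads swing forward as they close: fully open they stand 13 mm farther back than shut.
Start: joints at [-0.98, 0.385, 0.008, 0, -1.194, -0.259], TCP at [203.606, -590.884, 231.312] pointing down, gripper open.
Joint ranges: [-3.14, 3.14], [-1.21, 2.06], [-1.07, 1.41], [-3.16, 2.05], [-2.99, -0.16], [-3.1, 3.1]. Speed limits (rad/s): [2.79, 2.79, 3.14, 3.14, 3.14, 3.14].

### API

Orientations are given as a 3x3 rotation matrix whose columns are the frame's x, y, z axes.
In Python, from plant import arm gives the robot as it stands. Calls block until the motion is done:
- arm.move_pose(position, orientation): joint-space move of the TCP to a pose.
- arm.move_straight(position, ori=None, velocity=150, force_limit=None): straight line of the TCP; ori=None keeps the orientation; velocity is the mean speed in mm/s. With force_limit (N) it stops when the force on the tool has changed by that much, and returns True; else False.
- arm.move_joints(angles): joint-space move.
- arm.open_gripper() and arm.grab(force=None): open the fingers fully, or close them until they stop; force is the grip in N (None keeps the last).
- arm.dwell(seconds).
- arm.solve_ik(position, orientation): joint angles nearest the present ones, or None.
- arm.read_state(): the state.
- arm.capture(name): name is "side" or "top"; returns a dict with "color" (400x640x3 uint8, red, green, blue), "range_z" (400x640 float32, mm along the optical axis (not along the pixel's ray), 0 where there is no reading), "vertical_fov" (degrees; the focal length in pixels is half the picture's height over the tangent of half this angle, whatever the lens; pixels are square), "cx", "cy" (the principal point, pixels), "dist_coeffs" ([k1, k2, p1, p2, k3] as OpenCV has them; the pictures are not rectified), "T" (4x4, takes a point from camera to world coordinates). Camera axes: x right, y up, looking along -z (the intrinsics and any distortion apply to the point x, -y, -z); pixel columns grow to the right and rows downward; lengths in mm; the calibration is good to about 2 mm. A picture is of the moment at which its call begins.
A pose or a line that the arm cannot do raises arm.Unreachable and nothing moves.
- arm.job_done(): hands the job in, once; it reports no verdict.
The state is a dict: "t": time; "joint_positions": joint angles; "joint_vel": joint speeds; "tau": joint torques, N m; "tcp_pos": TCP position; "orientation": TCP orientation; "ft_force": force on the tool from outside, world axes, zero at the start; "wrist_torque": the same for the moment, N m; "opening": finger opening in mm.
Only numpy, scipy, OpenCV 4.12 (cv2) and the standard library are available. Lean on these libraries where they do the work, as an engineer would, in place of code of your own. Each camera call takes 0.05 s, during which the arm holds its last target. There are 200 camera calls.

### The job

The torch carriage binds somewhere along its guide track. Holding its yellow grip, slide it slowly towards the red end block until you feel it just begin to bind (do not force it into the tight spot), then back it off about 20 mm so that it runs free again. Finally throw the red clamp lever on the carriage fully over to its other side, leaving the carriage where it is, and let go, without disturbing the grinder, hammer or tin.

Things in the scene. Friction and masses are not known exactly. Their poses are not given: they have to be found in the camera images.
- track: Fixed welding fixture: dark bed 240 x 580 x 12 mm with an aluminium guide track 60 mm wide, 540 long, top 52 mm above the bench. Origin on the bench under the track's middle; y along the track to the red end block (80 mm wide, 87 tall, face 255 mm from the origin), x across it, away from the robot, towards two work plates (bed spans x -70 to +170 mm). Grey end block at the -y end.
- carriage (a joint): Travel of the blue carriage along track y in m: 0 at the grey end (start 0 to 0.05), 0.28 at the red end. Its middle is at track y = travel - 0.14. It cannot leave the track; running drag is about 2.5 N plus a little with speed. Weld spatter inside the track, unseen, makes it bind: first felt somewhere between 0.11 and 0.23 travel, found only by feel.
- carriage_nose (a point): Middle of the carriage's lower front edge (end facing the red block), 54 mm above the bench. Carriage 200 mm along the track, 100 across, 54 to 89 mm high. Bind: from first touch the push back grows about 1.5 N per mm, on top of the drag; 6 N of it is a clear bind, 20 N is forcing it. It springs back, it does not hold. Torch on +x side, 111 mm from the centre line, top 150 mm high.
- carriage_grip (a point): Point in the yellow upright grip block on top of the carriage, 129 mm above the bench, on the track's centre line, 60 mm from the carriage's middle towards the grey end. The block is 24 mm along the track, 40 mm across it, from 89 to 149 mm above the bench, fixed to the carriage; pinch it from above. Axes as the track's.
- clamp (a joint): Clamp lever angle in rad: 0 leaning 0.5 rad to the track's -x side (start), 1.0 fully thrown, leaning 0.5 rad to +x. It swings in the plane across the track, takes about 1 N at the ball and stays where it is left. It adds no drag to the carriage, so the carriage must be left alone afterwards.
- clamp_tip (a point): Centre of the lever's red ball, 26 mm across; lever 60 mm from pivot to ball, bar 10 mm thick. Pivot on the track's centre line, 50 mm from the carriage's middle towards the red end, 111 mm above the bench, on a grey block 70 mm across the track, 50 along it, 25 tall. The ball is 164 mm above the bench at either end of its swing, 171 at mid-swing, and 29 mm to -x (start) or +x (thrown).
- grinder: Bystander: yellow and black angle grinder, about 310 mm long, 66 mm tall, lying beyond the fixture. Origin at its underside near the middle; x along it.
- hammer: Bystander: hammer lying on the bench past the fixture's red end. Origin at its underside; x along it.
- tin: Bystander: open steel tin 70 mm wide and 70 mm tall, standing past the fixture's grey end. Origin at the centre of its underside.

How it is judged (in metres and radians):
On the way, in this order (a step that is already met when the one before it is completed fails the run):
1. the carriage is pressed against the tight spot with more than 2 N (contact force between carriage and bead_c0 above 2 N), for 0.1 s.
2. the carriage is backed off to stand 10 to 30 mm short of where it first touches the tight spot, the clamp lever not yet thrown (y of spatter_c0 in the frame of carriage_nose between 0.01 and 0.03 m and value of joint clamp below 0.4 rad and velocity of joint carriage between -0.01 and 0.01 m/s), for 0.2 s.
At the end, for the whole second after the job is handed in: The carriage stands still, 10 to 30 mm short of where it first touches the tight spot, with the clamp lever thrown over past 0.85 of its 1.0 rad swing (y of spatter_c0 in the frame of carriage_nose between 0.01 and 0.03 m and value of joint clamp above 0.85 rad and velocity of joint carriage between -0.005 and 0.005 m/s).
It fails at once if the carriage is forced into the tight spot with more than 20 N (contact force between carriage and bead_c0 above 20 N).
It fails at once if the grinder is moved by more than 20 mm (distance of grinder from where it was at the start of the episode above 0.02 m).
It fails at once if the hammer is moved by more than 20 mm (distance of hammer from where it was at the start of the episode above 0.02 m).
It fails at once if the tin is moved by more than 20 mm (distance of tin from where it was at the start of the episode above 0.02 m).
It also fails if it takes over 58 s, if anything falls off the work surface, if the arm or the gripper's body presses on something with over 40 N, if the wrist force passes 120 N, or if a joint passes its speed limit or range.

## Working session

There is one attempt and no reset: what is moved stays moved. The work goes in short steps, each a Python script; the robot and the scene stay as the last script left them, time stands still between calls to the robot, and variables do not carry over. Pictures are saved under pics/ and viewed, about 8 in all and at most 12, crops included, and the job is handed in when it is done.

```bash
mkdir -p pics; python3 - <<'E'
from plant import arm
import cv2,numpy as np,pickle
s=arm.read_state(); print(s['t'],s['tcp_pos'],s['orientation'],s['opening'],arm.grip_point_offset)
d={}
for n in('top','side'):
    c=arm.capture(n); d[n]=c
    cv2.imwrite(f'pics/{n}0.png',c['color'][:,:,::-1])
    print(n,c['vertical_fov'],c['cx'],c['cy'],c['dist_coeffs'],c['T'].round(3).tolist(),(c['range_z']>0).mean())
pickle.dump(d,open('d0.pkl','wb'))
E
```

```text
0.0 [ 203.41795959 -590.36636582  230.20912747] [[ 9.45530400e-01 -7.73458438e-04 -3.25532892e-01]
 [ 3.25533802e-01  2.01553448e-03  9.45528255e-01]
 [-7.52040392e-05 -9.99997670e-01  2.15753599e-03]] 85.15037998950405 -18.700000000000003
top 46.89977398022782 321.9344769197745 206.8309848198966 [0.03444556 0.         0.         0.         0.        ] [[0.013, 0.992, -0.122, 458.496], [-1.0, 0.012, -0.006, 35.457], [-0.005, 0.122, 0.993, 1406.964], [0.0, 0.0, 0.0, 1.0]] 0.99601171875
side 47.348731126732744 322.45602739417603 204.94171361961136 [-0.0378003  0.         0.         0.         0.       ] [[-0.858, 0.35, -0.375, 81.916], [-0.513, -0.566, 0.645, 975.569], [0.014, 0.746, 0.665, 1092.357], [0.0, 0.0, 0.0, 1.0]] 0.9853515625
```

View pics/top0.png

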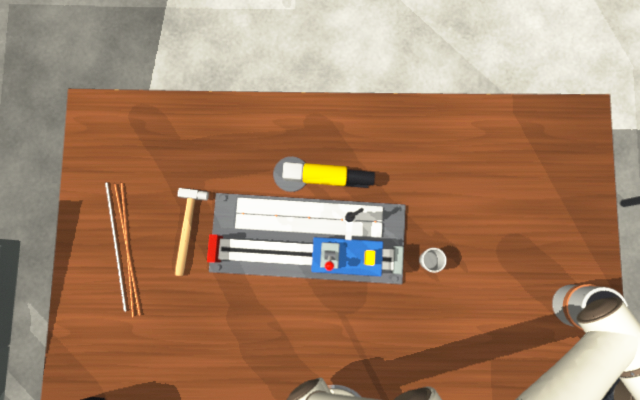

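View pics/side0.png

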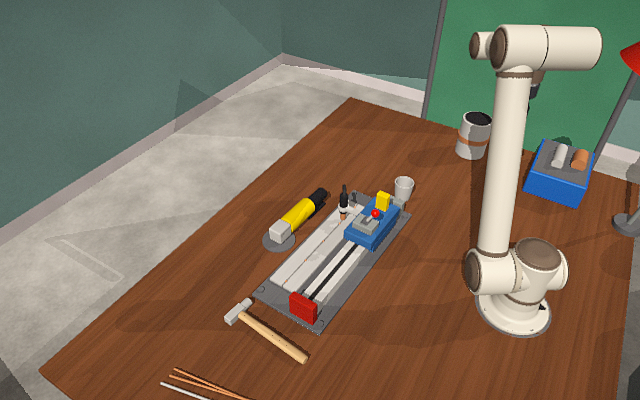

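Top view: yellow grip at (370,257), red ball at (330,265), red end block at (213,248), tin at (433,260) and hammer at (190,230). The grinder lies above the fixture at (325,175). The side view agrees.

```bash
cat > h.py <<'E'
import numpy as np,cv2
def ray(c,uv):
    f=200/np.tan(np.radians(c['vertical_fov']/2))
    K=np.array([[f,0,c['cx']],[0,f,c['cy']],[0,0,1]])
    p=cv2.undistortPoints(np.array(uv,float).reshape(-1,1,2),K,np.array(c['dist_coeffs'])).reshape(-1,2)
    return np.c_[p[:,0],-p[:,1],-np.ones(len(p))]
def on_plane(c,uv,z):
    d=ray(c,uv)@c['T'][:3,:3].T; o=c['T'][:3,3]
    return o+d*((z-o[2])/d[:,2])[:,None]
def cloud(c):
    v,u=np.mgrid[:400,:640]; uv=np.c_[u.ravel(),v.ravel()]
    P=ray(c,uv)*c['range_z'].reshape(-1,1)
    return (P@c['T'][:3,:3].T+c['T'][:3,3]).reshape(400,640,3)
def mask(c,col):
    r,g,b=[c['color'][:,:,i].astype(int) for i in range(3)]
    return {'y':(r>140)&(g>120)&(b<80),'r':(r>130)&(g<60)&(b<60),'b':(b>120)&(r<90)&(b>g+40)}[col]
def blobs(c,col,amin=8):
    n,l,s,ce=cv2.connectedComponentsWithStats(mask(c,col).astype(np.uint8))
    return [(ce[i],s[i],l==i) for i in range(1,n) if s[i][4]>=amin]
E
python3 - <<'E'
import pickle,numpy as np; from h import *
d=pickle.load(open('d0.pkl','rb'))
for n in d:
    c=d[n];P=cloud(c)
    for col in 'yrb':
        for ce,s,m in blobs(c,col):
            q=P[m]; zt=np.percentile(q[:,2],90); t=q[abs(q[:,2]-zt)<6]
            if not(200<t[:,0].mean()<800): continue
            r=cv2.minAreaRect(np.float32(t[:,:2])) if len(t)>3 else None
            print(n,col,ce.round(1),s[4],'ztop',zt.round(),'mean',t.mean(0).round(1),len(t),r)
    
c=d['top']
for nm,col,z in(('grip','y',149),('ball','r',164),('red','r',87)):
    for ce,s,m in blobs(c,col): print(nm,on_plane(c,ce,z).round(1))
E
```

```text
top y [324.4 174.3] 874 ztop 66.0 mean [726.1  38.5  64.3] 423 ((725.8612060546875, 39.213584899902344), (126.9453125, 40.68399429321289), 84.20862579345703)
top y [122.9 198.2] 8 ztop 9.0 mean [649.8 652.7   6.8] 8 ((650.7113037109375, 652.6558837890625), (4.455552577972412, 17.99032974243164), 82.4150619506836)
top y [369.5 257.4] 135 ztop 152.0 mean [476.8 -87.1 149.2] 108 ((476.73492431640625, -87.29452514648438), (22.917879104614258, 36.984310150146484), 84.22682189941406)
top y [131.9 305. ] 9 ztop 13.0 mean [329.2 603.4   9.6] 7 ((329.5784606933594, 603.0584716796875), (19.683713912963867, 1.7578719854354858), 2.1006617546081543)
top r [211.9 247.9] 230 ztop 90.0 mean [498.3 356.4  87.8] 189 ((499.8938293457031, 355.7225341796875), (23.970901489257812, 76.60218048095703), 87.4546890258789)
top r [329.  265.5] 44 ztop 178.0 mean [453.5  23.  174.7] 35 ((454.27447509765625, 23.39687156677246), (14.921195030212402, 16.82465171813965), 45.33573913574219)
top b [349.7 256.5] 1693 ztop 92.0 mean [479.7 -37.   89.7] 1370 ((480.47607421875, -28.335845947265625), (198.2339324951172, 98
[... 539 characters left out ...]
r [301.7 306.9] 562 ztop 87.0 mean [496.6 358.5  85.6] 222 ((498.2583312988281, 357.2047119140625), (26.042362213134766, 80.62299346923828), 86.95042419433594)
side b [369.  207.2] 139 ztop 92.0 mean [511.2 -67.8  89.5] 124 ((508.9504699707031, -75.94093322753906), (97.60160064697266, 30.948698043823242), 88.6610107421875)
side b [370.  229.3] 706 ztop 91.0 mean [459.3  -5.7  88.7] 483 ((474.480224609375, -26.086769104003906), (199.9888916015625, 95.38080596923828), 84.31855773925781)
grip [[704.  38. 149.]]
grip [[630.4 590.  149. ]]
grip [[476.8 -86.9 149. ]]
grip [[343.5 546.8 149. ]]
ball [[496.8 337.4 164. ]]
ball [[453.6  22.6 164. ]]
red [[499.2 356.1  87. ]]
red [[453.3  21.9  87. ]]
```

```bash
cat >> h.py <<'E'
YT=np.array([499-476.6,356.2-87.2*-1,0]); YT/=np.linalg.norm(YT)
XT=np.array([YT[1],-YT[0],0]); DN=np.array([0,0,-1.])
R=np.c_[XT,DN,YT]; G0=np.array([476.6,-87.2,0])
def st(arm,tag=''):
    s=arm.read_state(); p=s['tcp_pos']-G0; f=s['ft_force']
    print(tag,'t%.2f'%s['t'],'along %.1f across %.1f z %.1f'%(p@YT,p@XT,p[2]),'F along %.2f across %.2f z %.2f'%(f@YT,f@XT,f[2]),'open %.1f'%s['opening'],flush=True)
    return p@YT,f@YT
E
python3 - <<'E'
from plant import arm; from h import *
print('track angle',np.arctan2(YT[0],YT[1]))
arm.move_pose(G0+[0,0,250],R); st(arm,'above')
print('stop',arm.move_straight(G0+[0,0,111],velocity=120,force_limit=15)); st(arm,'down')
arm.grab(50); st(arm,'grab')
for a in (10,20,30,50,70):
    print(arm.move_straight(G0+a*YT+[0,0,111],velocity=25,force_limit=12)); st(arm,a)
c=arm.capture('top'); 
for col in 'yrb': 
  for ce,s,m in blobs(c,col): 
    if 200<ce[0]<420 and ce[1]>220: print(col,ce,s[4])
cv2.imwrite('pics/top1.png',cv2.resize(c['color'][150:330,180:460,::-1],None,fx=2.5,fy=2.5))
E
```

```text
track angle 0.0504758077157229
above t2.16 along -0.5 across 0.0 z 250.0 F along 0.06 across -0.22 z 0.16 open 85.1
stop False
down t3.47 along 0.0 across 0.6 z 111.6 F along -0.38 across 0.64 z -0.28 open 85.4
grab t4.05 along -0.2 across 0.1 z 111.4 F along -1.72 across -0.99 z 3.54 open 23.6
False
10 t4.60 along 10.3 across 0.1 z 111.4 F along -0.64 across -2.08 z 5.98 open 23.7
False
20 t5.15 along 20.4 across 0.1 z 111.4 F along -0.20 across -0.89 z 4.79 open 23.5
False
30 t5.70 along 30.4 across 0.1 z 111.4 F along -1.45 across -1.34 z 6.13 open 23.5
False
50 t6.65 along 50.3 across 0.1 z 111.4 F along 0.08 across -1.96 z 6.36 open 23.6
False
70 t7.60 along 70.3 across 0.0 z 111.4 F along -0.94 across -1.10 z 6.04 open 23.6
r [212.17012448 247.86721992] 241
b [303.5513308  240.41444867] 263
```

View pics/top1.png

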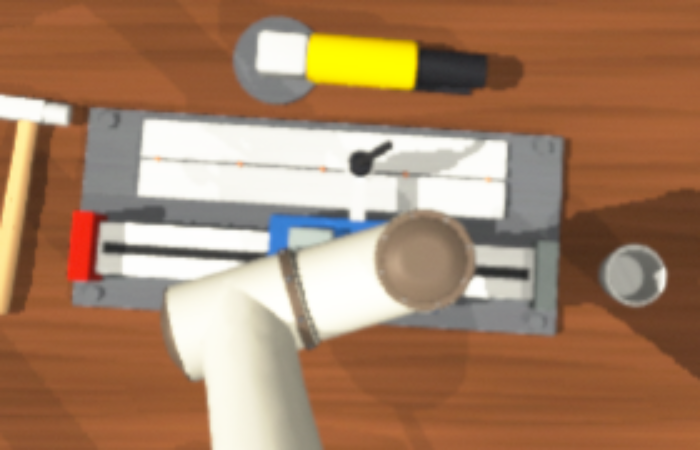

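```bash
python3 - <<'E'
from plant import arm; from h import *
import json
def F():
    v=[]
    for _ in range(5): arm.dwell(0.02); s=arm.read_state(); v.append(s['ft_force']@YT)
    return (s['tcp_pos']-G0)@YT,np.mean(v),np.std(v),s['t']
L=[F()]; a=70
while a<216:
    a+=2.5 
    hit=arm.move_straight(G0+a*YT+[0,0,111],velocity=20,force_limit=10)
    L.append(F())
    if hit or L[-1][1]<-6.5: break
print('hit',hit)
for l in L[:3]+L[-14:]: print(np.round(l,2))
f=np.array(L)[:,1]; print('baseline',f[:-5].mean(),f[:-5].std(),f[:-5].min())
json.dump([list(map(float,l)) for l in L],open('L.json','w'))
E
```

```text
hit False
[70.3  -1.34  0.53  7.73]
[72.84 -0.83  0.45  8.09]
[75.32 -1.19  0.92  8.45]
[145.33  -1.65   0.39  18.48]
[147.85  -1.22   0.19  18.84]
[150.35  -1.07   0.74  19.2 ]
[152.85  -1.17   0.58  19.56]
[155.37  -1.16   0.36  19.92]
[157.85  -1.2    0.26  20.27]
[160.36  -0.99   0.39  20.63]
[162.86  -1.08   0.26  20.99]
[165.33  -1.3    0.35  21.35]
[167.88  -0.86   0.31  21.71]
[170.35  -1.05   0.41  22.07]
[172.67  -1.61   0.22  22.42]
[174.67  -4.12   0.46  22.78]
[176.58  -7.08   0.62  23.14]
baseline -1.0331590235254038 0.24427591823474198 -1.6469096269653456
```

Force rises 1.55 N/mm from about 172.6 mm, which matches the bind spec, and the press was about 6 N. Next I back off 20 mm, release, and look.

```bash
python3 - <<'E'
from plant import arm; from h import *
arm.move_straight(G0+152.3*YT+[0,0,111],velocity=25); arm.dwell(0.5); st(arm,'backed')
arm.open_gripper(); st(arm,'open')
arm.move_straight(G0+152.3*YT+[0,0,250],velocity=150)
arm.grab(30)
arm.move_pose(G0+262.5*YT-95*XT+[0,0,250],R); st(arm,'beside')
for n in('top','side'):
    c=arm.capture(n); P=cloud(c)
    for col in 'yr':
        for ce,s,m in blobs(c,col):
            q=P[m]; zt=np.percentile(q[:,2],90); t=q[abs(q[:,2]-zt)<6].mean(0)
            if 420<t[0]<540 and zt>80: print(n,col,ce.round(1),s[4],'z',zt.round(),'along/across',((t-G0)@YT).round(1),((t-G0)@XT).round(1))
    cv2.imwrite(f'pics/{n}2.png',cv2.resize(c['color'][130:330,180:460,::-1],None,fx=2.5,fy=2.5))
E
```

```text
backed t24.80 along 153.2 across 0.0 z 111.4 F along 1.92 across -3.45 z 6.09 open 23.4
open t25.43 along 152.3 across -0.0 z 110.9 F along 0.79 across -0.70 z -0.27 open 85.2
beside t27.90 along 262.9 across -95.1 z 250.3 F along -0.10 across 0.85 z -0.05 open -0.1
top y [313.  253.5] 115 z 152.0 along/across 154.6 0.9
top r [212.1 247.8] 242 z 91.0 along/across 444.2 0.5
top r [271.  261.7] 44 z 177.0 along/across 263.3 -28.5
side y [357.6 228.7] 236 z 149.0 along/across 158.7 -0.2
side r [348.  244.4] 54 z 175.0 along/across 268.1 -30.4
side r [301.6 306.8] 561 z 87.0 along/across 445.8 -1.5
```

View pics/side2.png

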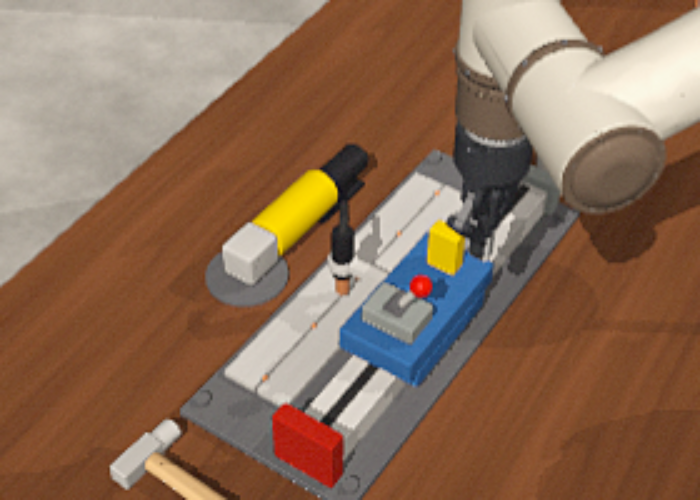

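Side view: the carriage stands clear and upright. The ball, at crop (421,286), still leans towards the robot, and the gripper is free. The cameras put the carriage at about 153 mm, so the gap is about 19 mm. Now I throw the lever.

```bash
python3 - <<'E'
from plant import arm; from h import *
B=G0+263*YT
arm.move_straight(B-95*XT+[0,0,150],velocity=120); st(arm,'low')
print(arm.move_straight(B-30*XT+[0,0,150],velocity=60,force_limit=10)); st(arm,'mid')
print(arm.move_straight(B+6*XT+[0,0,150],velocity=30,force_limit=8)); st(arm,'pushed')
arm.move_straight(B-60*XT+[0,0,150],velocity=100)
arm.move_straight(B-110*XT+[0,0,250],velocity=150); st(arm,'clear')
for n in('top','side'):
    c=arm.capture(n); P=cloud(c)
    for col in 'yr':
        for ce,s,m in blobs(c,col):
            q=P[m]; zt=np.percentile(q[:,2],90); t=q[abs(q[:,2]-zt)<6].mean(0)
            if 420<t[0]<540 and zt>80: print(n,col,ce.round(1),s[4],'z',zt.round(),'along/across',((t-G0)@YT).round(1),((t-G0)@XT).round(1))
    cv2.imwrite(f'pics/{n}3.png',cv2.resize(c['color'][130:330,180:460,::-1],None,fx=2.5,fy=2.5))
E
```

```text
low t28.98 along 263.3 across -94.4 z 150.6 F along -0.53 across 0.22 z 0.02 open 0.1
False
mid t30.22 along 263.1 across -30.0 z 150.1 F along 0.48 across -0.76 z 0.38 open -0.2
False
pushed t31.57 along 262.9 across 5.9 z 150.1 F along 0.09 across -0.99 z -0.46 open 0.0
clear t33.27 along 262.7 across -110.2 z 249.2 F along -0.28 across 0.23 z -0.21 open 0.0
top y [313.  253.5] 115 z 151.0 along/across 154.7 0.2
top r [212.2 247.8] 243 z 91.0 along/across 443.9 0.1
top r [272.6 240.1] 44 z 177.0 along/across 264.1 29.9
side y [357.9 228.3] 247 z 149.0 along/across 157.0 -1.0
side r [330.6 235.5] 50 z 176.0 along/across 267.6 26.9
side r [301.6 306.8] 561 z 87.0 along/across 446.1 -2.8
```

View pics/side3.png

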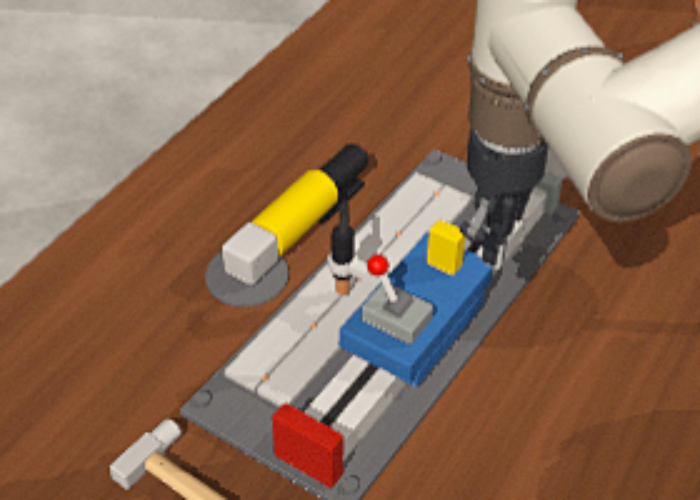

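The ball, at crop (377,265), is over on the torch side at about +27 to +30 mm, which is fully thrown. The carriage has not moved.

```bash
python3 -c "
from plant import arm
arm.job_done()"
```

```text
the job is handed in; nothing more can be done
```

The job is handed in: the carriage is backed off from the tight spot, the clamp lever is thrown, and the gripper is clear. It took about 33 s of the 58 s allowed, and `arm.job_done()` gives no verdict.

- **Finding the bind:** I pinched the yellow grip and slid the carriage in 2.5 mm steps. The push back rose at about 1.55 N/mm from 172.6 mm along, which is roughly 0.196 travel. I stopped at about 6 N.
- **Backing off:** The gripper read 153.2 mm along before release, about 19 mm short of first touch.
- **Lever:** I pushed the ball over from the robot side with the shut fingers. The cameras then put it 30 mm (top) and 27 mm (side) to +x, against 29 mm for fully thrown.
- **Last checks:** The top view had the grip at 154.6 mm before the throw and 154.7 mm after, so the carriage stayed put. The hammer and grinder look unmoved in the side pictures. The tin was last seen in place before the back-off, and the arm never went near it.
- **Disagreement:** The side camera put the grip 2 to 4 mm further along than the top camera. That would leave a gap of about 15 to 18 mm, still inside the 10 to 30 mm band.

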